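Close the nut case and tip the nuts into one corner

TASK

On the lab bench, close the clear lid of the grey parts case until it sits flush on the base, with the case still standing on the bench. Then lift the case by its upright grip plate, well clear of the bench, and tilt it until all four loose nuts inside have slid together into the front corner at the end away from the grip plate (front is the lid's opening side, opposite the hinge). Finish while holding it there in the gripper, still and tilted down towards that corner with the lid shut and the nuts in the corner, leaving the other things on the bench where they stand.

Things in the scene. Friction and masses are not known exactly. Their poses are not given: they have to be found in the camera images.
- case: Parts case: open grey plastic base 120 mm (x) by 160 mm (y), 32 mm high, walls and floor 4 mm, with a clear hinged lid, 47 mm high when shut, 0.37 to 0.49 kg with the nuts. Origin: centre of the underside. Axes of the case: x from its front (the lid's opening side) to its hinge side, y from its free end to the end with the grip plate, z up.
- case_grip (a point): Point to grip, centre of the grip plate: an upright grey plate outside the middle of the case's +y end wall, 44 mm wide (case x), 10 mm thick (case y), its top 95 mm above the underside and 48 mm above the shut lid. The point is half-way through the plate, 21 mm below its top, 74 mm above the case's underside. Axes are the case's.
- case_corner (a point): Inner corner of the case where the nuts must gather: at the front (opposite the hinge) and the free end (opposite the grip plate). The point is where the inner wall faces meet, 5 mm above the inner floor; in case axes at x -56, y -161, z -65 mm from case_grip. Axes are the case's.
- case_hinge (a point): Middle of the lid's hinge line on the base's +x rim, 32 mm above the underside; the line runs along case y. In case axes at x +60, y -85, z -42 mm from case_grip. Axes are the case's.
- lid_edge (a point): Middle of the lid's free edge, on its outer face, 120 mm from the hinge line and 15 mm outward. The lid is a clear shallow shell, 120 by 160 mm, 15 mm deep, with a grey thumb tab 40 mm wide sticking out 10 mm from its free edge. Axes turn with the lid and equal the case's when shut: z is its outward normal, -x runs from hinge to free edge.
- lid (a joint): Lid angle, rad: 0 shut flush, 1.57 upright, 1.9 its stop; opens upward about case_hinge. The hinge is slightly stiff: the lid stays where it is left and moves with about 1 N at its free edge, so push it from behind, then down. No latch or spring; its weight and the stiff hinge keep it shut when the case is tilted.
- nut1_center (a point): Centre of loose steel hex nut 1 of 4 lying in the case: 17 mm across the flats, 10 mm high, 12 g, origin half-way up. On the smooth floor it begins to slide at a slope of 9 to 14 degrees; rubbing along a wall it needs more: 30 to 40 degrees towards the corner brings all in.
- nut2_center (a point): Centre of loose steel hex nut 2 of 4 lying in the case: 17 mm across the flats, 10 mm high, 12 g, origin half-way up. On the smooth floor it begins to slide at a slope of 9 to 14 degrees; rubbing along a wall it needs more: 30 to 40 degrees towards the corner brings all in.
- nut3_center (a point): Centre of loose steel hex nut 3 of 4 lying in the case: 17 mm across the flats, 10 mm high, 12 g, origin half-way up. On the smooth floor it begins to slide at a slope of 9 to 14 degrees; rubbing along a wall it needs more: 30 to 40 degrees towards the corner brings all in.
- nut4_center (a point): Centre of loose steel hex nut 4 of 4 lying in the case: 17 mm across the flats, 10 mm high, 12 g, origin half-way up. On the smooth floor it begins to slide at a slope of 9 to 14 degrees; rubbing along a wall it needs more: 30 to 40 degrees towards the corner brings all in.
- beaker: Bystander: clear glass beaker, 70 mm across, 90 mm high; origin at its underside.
- bottle_a: Bystander: clear glass jar with a blue cap, 56 mm across, 110 mm high; origin at its underside.
- bottle_b: Bystander: white bottle with a red cap, 56 mm across, 130 mm high; origin at its underside.
- tape: Bystander: roll of tape lying flat, 90 mm across, 20 mm high; origin at its underside.
- driver: Bystander: screwdriver lying flat; origin at its underside.
- dish: Bystander: white porcelain bowl, 90 mm across, 30 mm high; origin at its underside.
There are look-alikes about, which are no part of the job. What is shaped like the case but pink or red is not meant.

How it is judged (in metres and radians):
On the way, in this order (a step that is already met when the one before it is completed fails the run):
1. the lid is shut flush while the case stands level on the bench (value of joint lid below 0.05 rad and height (world z) of case below 0.008 m and angle between case's own z axis and vertical below 0.06 rad), for 0.2 s.
2. the shut case is held off the bench, tilted towards the corner, with all nuts in it (contact force between the fingers and case above 1 N and height (world z) of case_corner above 0.03 m and value of joint lid below 0.05 rad and angle between case_grip's own z axis and vertical between 0.2 and 1.2 rad and angle between case_grip's own x axis and vertical below 1.49 rad and angle between case_grip's own y axis and vertical below 1.49 rad and distance between each of nut1_center, nut2_center, nut3_center, nut4_center and case_corner below 0.062 m), for 0.2 s.
At the end, for the whole second after the job is handed in: Fingers grip the case (over 1 N), its named inner corner over 30 mm above the bench, lid within 0.05 rad of shut, case 0.2 to 1.2 rad off level, sloping at least 0.08 rad down both to its front and its free end, all nut centres within 62 mm of that corner, case and nuts at rest (all of step 2 and linear speed of case below 0.02 m/s and angular speed of case below 0.15 rad/s and linear speed of each of nut1, nut2, nut3, nut4 below 0.03 m/s); the arm keeps its last pose, push and grip.
It fails at once if another thing on the bench was pushed more than 40 mm from its place (distance of any of beaker, bottle_a, bottle_b, tape, driver, dish from where it was at the start of the episode above 0.04 m).
It also fails if it takes over 54 s, if anything falls off the work surface, if the arm or the gripper's body presses on something with over 40 N, if the wrist force passes 120 N, or if a joint passes its speed limit or range.

ROBOT

A 6-joint arm with a two-finger parallel gripper is mounted at the origin on the work surface. World frame = base frame: x ahead of the robot, y to its left, z up, the work surface at z = 0. Lengths are in mm, angles in rad, forces in N, time in s.
With the tool pointing down it reaches from about 350 to 775 mm from the base axis. Payload 7.3 kg.
Tool frame: the origin (TCP) lies between the finger pads; the fingertips stand bot.tips_ahead ahead of it and the grasp point (between the pads) lies 6 mm ahead of it (bot.tips_ahead is the distance from the TCP to the fingertips, in mm); z points along the fingers, y is the line along which they close (so a half turn about z gives the same grasp; the last joint's range is limited). The gripper opens to 92 mm and grips with 3 to 60 N. Pads are 19 mm wide; open, the fingers measure 130 mm over their backs; the gripper's body (75 mm by 190 mm) begins 47 mm behind the grasp point.
Start: joints at [-1.312, 0.342, 1.524, -0, 1.275, -0.146], TCP at [206.787, -482.581, 223.841] pointing down, gripper open.
Joint ranges: [-2.53, 2.53], [-0.77, 2.02], [0.04, 2.7], [-1, 4.14], [0.28, 2.66], [-3.11, 3.11]. Speed limits (rad/s): [2.57, 2.57, 3.14, 3.14, 3.14, 3.14].

INTERFACE

Orientations are given as [roll, pitch, yaw] about the fixed x, y, z axes, in that order (R = Rz(yaw) Ry(pitch) Rx(roll)).
In Python, from plant import bot gives the robot as it stands. The module is installed in compiled form; this text tells all that it offers.
- The arm moves only by the tool step_arm, never from a script. Its argument "targets" is one flat list of numbers, 7 for each row, row after row: the opening, from 0 (shut) to 1 (fully open), then the shift along the tool's x, y, z each as a share of 100 mm, from -1 to 1, then the turn, a rotation vector about the tool's x, y, z each as a share of pi/4 rad, from -1 to 1. A call has 1 to 20 rows; each row is the pose to reach, as a shift and turn from the pose commanded when the call began, along the tool's axes at that moment; what a row does not reach only later rows make up. A row lasts 1/8 s, in which the tool goes at most 62.5 mm and 10.7 degrees, less where a joint would pass 70% of its speed; a pose out of reach is approached as far as the arm can. A call with a number of a shift or a turn outside -1 to 1 is refused whole. A call with a gripper value outside its range is refused whole. The fingers move at their own pace and stop on an object; the grip force is fixed at half the most. Time passes only in rows, so rows that repeat a pose let the fingers close. It gives the time, the measured TCP pose, the force, the opening and the grip force at its end, in the units of the state.
- bot.get_obs(): the state, without advancing time (a new reading comes with each control period).
- bot.capture(name): name is "scene" or "top" or "wrist"; returns (picture, depth): 384x512x3 uint8, blue, green, red; 384x512 float32, mm along the optical axis (not along the pixel's ray), 0 where there is no reading.
- bot.camera_info(name): a dict with "fx", "fy", "cx", "cy" (pixels), "camera_from_world" (4x4, takes a point from world to camera coordinates); the wrist camera has in their place "hand_eye" (4x4, takes a point from camera to tool coordinates, whose origin is the TCP and whose axes are the flange's). Camera axes: x right, y down, z forward; pixel columns grow to the right and rows downward; lengths in mm; the calibration is good to about 2 mm. A picture is of the moment at which its call begins: read the wrist's pose just before it. camera_info takes no time and is no camera call.
- bot.close_job(): hands the job in; it is judged then, once.
The state is a dict: "time": time; "joint_positions": joint angles; "dq": joint speeds; "tau": joint torques, N m; "tool_pos": TCP position; "tcp_rot": TCP orientation; "contact_force": force on the tool from outside, world axes, zero at the start; "moment": the same for the moment, N m; "grip_width": finger opening in mm; "finger_force": force on a finger pad.
Only numpy, scipy, OpenCV 4.12 (cv2) and the standard library are available. Lean on these libraries where they do the work, as an engineer would, in place of code of your own. Each camera call takes 0.05 s, during which the arm holds its last target. There are 200 camera calls.

## Working session

There is one attempt and no reset: what is moved stays moved. The work goes in short steps, Python scripts to look and compute and a tool call to move; the robot and the scene stay as the last step left them, time stands still between calls to the robot, and variables do not carry over. Pictures are saved under pics/ and viewed, at most 10 in all, crops included, and the job is handed in when it is done.

Besides the shell and the picture viewer there is one more tool, called after "Call:" by a JSON object that holds its "op" and its "data". step_arm: Moves the arm, as the interface text tells. Shift numbers are shares of 100 mm and turn numbers shares of pi/4 rad, none past 1 either way. Its arguments: {"type":"object","properties":{"targets":{"type":"array"}},"required":["targets"]}

```bash
mkdir -p pics
python3 - <<'E'
from plant import bot
import cv2,numpy as np
print(bot.get_obs(),bot.tips_ahead)
for n in("scene","top"):
    p,d=bot.capture(n); cv2.imwrite(f"pics/{n}0.png",p); np.save(f"{n}0.npy",d)
    print(n,bot.camera_info(n))
print(bot.camera_info("wrist"))
E
```

```text
{'time': 0.0, 'joint_positions': array([-1.31203659e+00,  3.42740968e-01,  1.52505791e+00, -1.80988655e-05,
        1.27538608e+00, -1.46012589e-01]), 'dq': array([ 0.00154814, -0.00086253, -0.00139532,  0.00044654,  0.00089949,
       -0.00045835]), 'tau': array([-2.71309573e-04, -4.31241453e+01, -2.44221890e+01,  7.17856502e-02,
        5.59134583e-02, -1.18018629e-04]), 'tool_pos': array([ 206.6484884 , -482.15360293,  223.12122876]), 'tcp_rot': array([-3.14001478e+00, -2.14547667e-04,  4.04777441e-01]), 'contact_force': array([-0.13727153,  0.34388733,  0.40588181]), 'moment': array([0.00738041, 0.00878278, 0.00988504]), 'finger_force': 0.0, 'grip_width': 91.4428490781543} 25.0
scene {'fx': 348.5945336339156, 'fy': 348.5945336339156, 'cx': 255.57045316431868, 'cy': 190.1122332734586, 'camera_from_world': array([[ 7.31775826e-01,  6.81147448e-01,  2.32872059e-02,
        -3.67293064e+02],
       [ 4.28425185e-01, -4.33158465e-01, -7.92985249e-01,
        -1.48744531e+02],
       [-5.30052828e-01,  5.90264261e-01, -6.08795615e-01,
         1.41586019e+03],
       [ 0.00000000e+00, 
[... 286 characters left out ...]
92037850e-01,  1.23899974e-02, -1.25329135e-01,
         5.10380147e+02],
       [ 1.25135817e-01, -1.53126141e-02, -9.92021447e-01,
         1.07601794e+03],
       [ 0.00000000e+00,  0.00000000e+00,  0.00000000e+00,
         1.00000000e+00]])}
{'fx': 283.6575610868399, 'fy': 283.6575610868399, 'cx': 259.7855601364438, 'cy': 188.8530373683405, 'hand_eye': array([[ 1.03439829e-03, -9.64418165e-01, -2.64379526e-01,
         7.04609741e+01],
       [ 9.99999140e-01,  7.84287431e-04,  1.05158051e-03,
         3.79124324e-02],
       [-8.06813806e-04, -2.64380387e-01,  9.64418146e-01,
        -1.60391482e+02],
       [ 0.00000000e+00,  0.00000000e+00,  0.00000000e+00,
         1.00000000e+00]])}
```

View pics/scene0.png

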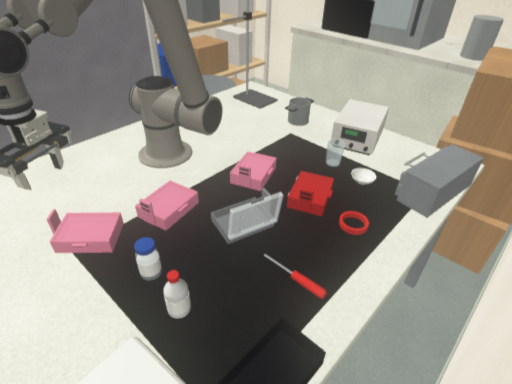

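View pics/top0.png

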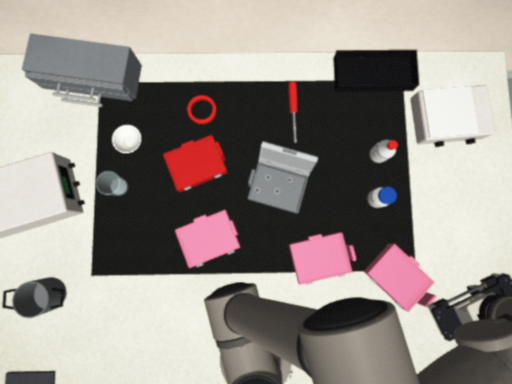

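```bash
cat > h.py <<'E'
import numpy as np,cv2
from scipy.spatial.transform import Rotation as R
from plant import bot
def unproj(name,uvd):
    c=bot.camera_info(name); uvd=np.atleast_2d(uvd).astype(float)
    P=np.c_[(uvd[:,0]-c['cx'])/c['fx'],(uvd[:,1]-c['cy'])/c['fy'],np.ones(len(uvd))]*uvd[:,2:]
    T=np.linalg.inv(c['camera_from_world']); return P@T[:3,:3].T+T[:3,3]
def ray(name,uv,z):
    a=unproj(name,[[*uv,1]])[0];b=unproj(name,[[*uv,1000]])[0]; return a+(b-a)*(z-a[2])/(b[2]-a[2])
def wrist(uvd,o):
    c=bot.camera_info('wrist');H=c['hand_eye'];uvd=np.atleast_2d(uvd).astype(float)
    P=np.c_[(uvd[:,0]-c['cx'])/c['fx'],(uvd[:,1]-c['cy'])/c['fy'],np.ones(len(uvd))]*uvd[:,2:]
    return R.from_euler('xyz',o['tcp_rot']).apply(P@H[:3,:3].T+H[:3,3])+o['tool_pos']
E
python3 - <<'E'
from h import *
d=np.load('top0.npy');p=cv2.imread('pics/top0.png');s=cv2.imread('pics/scene0.png')
a=cv2.resize(p[130:225,235:330],(570,570),interpolation=cv2.INTER_CUBIC)
b=cv2.resize(s[180:250,200:295],(570,420),interpolation=cv2.INTER_CUBIC)
cv2.imwrite('pics/a.png',np.hstack([a[:, :400]*0+a[:, :400],a[:,400:]])); 
v,u=np.mgrid[130:225,235:330]; P=unproj('top',np.c_[u.ravel(),v.ravel(),d[130:225,235:330].ravel()]).reshape(95,95,3)
np.set_printoptions(precision=0,suppress=True,linewidth=200)
for r in range(10,90,5): print(r+130,' '.join('%d,%d,%d'%tuple(x) for x in P[r,10:85:7]))
ds=np.load('scene0.npy');cv2.imwrite('pics/b.png',b)
E
```

```text
140 666,24,5 667,2,0 667,-20,1 667,-43,0 668,-65,-4 667,-88,0 666,-110,1 666,-133,0 665,-155,2 666,-178,-1 665,-201,1
145 651,24,1 652,2,-3 651,-20,-1 614,-36,148 614,-56,147 651,-88,-2 650,-110,0 650,-133,-1 648,-154,4 650,-179,-5 648,-199,5
150 634,24,2 633,2,7 635,-20,-1 610,-38,105 606,-57,118 599,-75,147 596,-94,160 634,-132,-2 633,-154,1 633,-177,0 632,-200,1
155 618,25,3 619,2,-3 618,-19,0 604,-39,65 600,-59,79 596,-79,95 593,-98,110 584,-114,151 584,-134,148 584,-153,151 616,-199,0
160 602,25,2 602,2,0 593,-18,43 595,-40,33 592,-61,46 589,-82,58 586,-102,73 582,-121,90 580,-140,102 575,-157,121 569,-172,150
165 586,25,0 586,3,0 582,-18,20 579,-40,30 371,1,1131 577,-83,38 578,-105,35 574,-125,51 571,-144,66 568,-163,81 583,-198,1
170 569,25,4 553,3,94 568,-18,4 568,-41,6 568,-63,5 566,-84,14 563,-105,32 562,-126,35 562,-148,33 560,-168,43 567,-198,0
175 554,25,-1 538,3,94 552,-18,4 551,-40,14 552,-63,3 552,-85,3 552,-108,0 551,-129,7 547,-148,29 545,-169,38 551,-196,2
180 537,25,3 523,3,95 536,-18,4 536,-40,3 535,-62,7 535,-84,6 534,-106,15 535,-129,6 535,-151,6 535,-174,2 534,-196,3
185 522,26,0 517,3,34 521,-18,-1 520,-40,2 520,-62,4 520,-84,3 519,-106,7 519,-128,4 519,-151,5 519,-173,3 519,-196,0
190 505,26,2 505,4,3 503,-17,17 505,-40,0 504,-62,2 504,-84,4 504,-106,0 503,-128,3 503,-150,5 503,-173,1 502,-195,3
195 490,26,2 489,4,7 488,-17,7 489,-39,3 488,-61,6 488,-84,3 488,-106,2 488,-128,1 485,-147,22 487,-172,3 487,-195,1
200 473,26,5 473,4,11 473,-17,5 473,-39,3 473,-61,0 472,-83,8 472,-105,5 471,-127,7 468,-145,35 471,-172,2 471,-194,0
205 458,26,3 458,4,2 457,-17,0 457,-39,1 454,-59,36 456,-83,6 456,-105,4 456,-127,2 456,-150,0 455,-171,1 455,-193,4
210 442,26,2 442,4,-3 442,-17,1 441,-39,2 441,-61,0 441,-83,-1 439,-103,18 440,-126,3 440,-149,1 440,-171,-1 439,-193,0
215 427,26,2 426,4,2 426,-16,0 426,-39,-1 426,-61,-1 425,-82,1 425,-105,-1 425,-127,-1 424,-148,3 424,-170,1 424,-192,2
```

View pics/a.png

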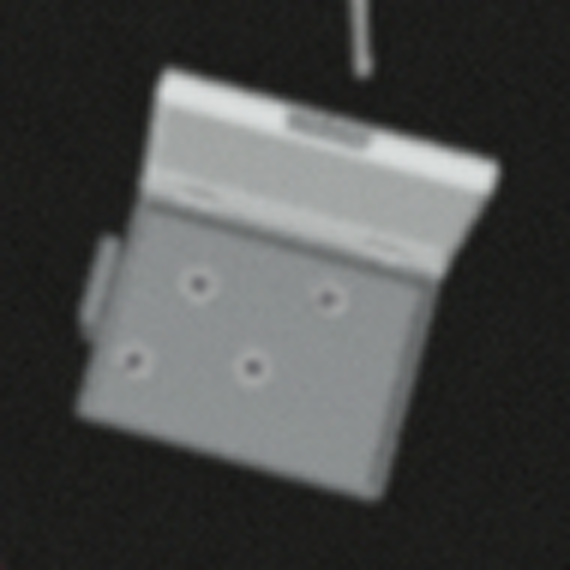

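View pics/b.png

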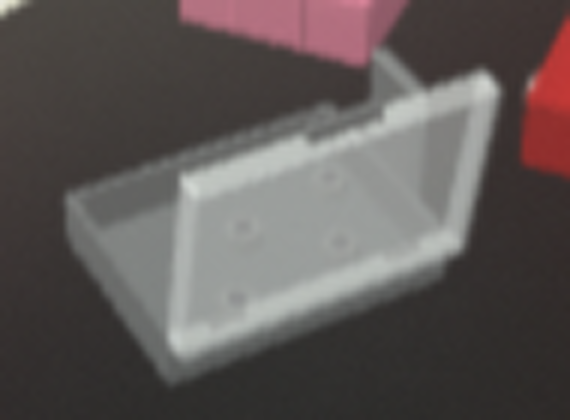

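Run:
```python
from h import *
np.set_printoptions(precision=1,suppress=True)
c=lambda x,y:(235+(x+.5)/6-.5,130+(y+.5)/6-.5)
A=ray('top',c(76,413),32);B=ray('top',c(380,501),32)
e=A-B;print(A,B,np.linalg.norm(e)); yaw=-np.arctan2(e[0],e[1]);print('yaw',yaw)
x=np.array([np.cos(yaw),np.sin(yaw)]);y=np.array([-x[1],x[0]])
C=(A+B)[:2]/2+60*x; print('centre',C,'grip',C+85*y,'hinge',C+60*x)
for q in [(102,235),(122,238),(80,330),(98,342)]: print('plate px',ray('top',c(*q),95))
# depth based: plate top, lid points
d=np.load('top0.npy');v,u=np.mgrid[130:225,235:330];P=unproj('top',np.c_[u.ravel(),v.ravel(),d[130:225,235:330].ravel()])
m=(abs(P[:,2]-95)<4)&(P[:,1]>-20);print('plate',m.sum(),P[m].mean(0),P[m].min(0),P[m].max(0))
L=np.c_[(P[:,:2]-C)@x,(P[:,:2]-C)@y,P[:,2]]
m=(L[:,2]>142)&(L[:,2]<170);print('lidtop',L[m].min(0),L[m].max(0),np.median(L[m],0))
m=(L[:,2]>60)&(L[:,2]<135)&(L[:,0]>40)&(abs(L[:,1])<70);print('lidface',np.polyfit(L[m][:,2]-32,L[m][:,0],1),m.sum())
```

```text
[476.2  18.9  32. ] [ 429.2 -135.5   32. ] 161.35006148006462
yaw -0.2956538579905942
centre [510.1 -75.8] grip [534.9   5.5] hinge [567.5 -93.3]
plate px [557.1   4.3  95. ]
plate px [555.5  -5.4  95. ]
plate px [510.6  15.5  95. ]
plate px [504.6   6.9  95. ]
plate 48 [535.    4.8  95. ] [515.2  -2.7  91.9] [556.6  12.3  98.9]
lidtop [ 80.3 -80.4 144.3] [ 96.4  79.2 164.7] [ 87.6  -0.8 149.9]
lidface [ 0.2 73.2] 366
```

Call:
{"op": "step_arm", "data": {"targets": [0,0.5,-0.1,0,0,0,0.23,0,1,-0.2,0,0,0,0.45,0,1,-0.3,0,0,0,0.68,0,1,-0.3,0,0,0,0.893,0,1,-0.3,0,0,0,0.893]}}

```text
time: 0.72
tool_pos: [286.9, -415.3, 223.6]
tcp_rot: [-3.141, 0.0, -0.295]
contact_force: [0.4, 0.7, -0.7]
grip_width: 46.5
finger_force: 0.0
```

Call:
{"op": "step_arm", "data": {"targets": [0,0.3,-0.5,0,0,0,0,0,0.62,-1,0,0,0,0]}}

```text
time: 0.98
tool_pos: [375.8, -337.8, 223.6]
tcp_rot: [-3.141, 0.0, -0.295]
contact_force: [0.7, -0.6, -0.1]
grip_width: 26.2
finger_force: 0.0
```

Call:
{"op": "step_arm", "data": {"targets": [0,0.3,-0.5,0,0,0,0,0,0.62,-1,0,0,0,0]}}

```text
time: 1.23
tool_pos: [465.0, -259.5, 223.7]
tcp_rot: [3.141, 0.0, -0.293]
contact_force: [0.7, -0.1, -0.8]
grip_width: 6.4
finger_force: 0.0
```

Call:
{"op": "step_arm", "data": {"targets": [0,0.3,-0.5,0,0,0,0,0,0.62,-1,0,0,0,0]}}

```text
time: 1.48
tool_pos: [553.6, -181.9, 223.6]
tcp_rot: [3.141, 0.0, -0.293]
contact_force: [0.3, -1.7, 0.1]
grip_width: 0.3
finger_force: 0.0
```

Call:
{"op": "step_arm", "data": {"targets": [0,0.3,-0.5,0,0,0,0,0,0.6,-0.9,0,0,0,0,0,0.6,-0.9,0,0,0,0]}}

```text
time: 1.85
tool_pos: [637.9, -112.0, 222.3]
tcp_rot: [-3.141, 0.001, -0.289]
contact_force: [-0.4, 0.3, -0.2]
grip_width: 0.2
finger_force: 0.0
```

Call:
{"op": "step_arm", "data": {"targets": [0,0,0,0.4,0,0,0,0,0,0,0.77,0,0,0,0,0,0,0.77,0,0,0]}}

```text
time: 2.22
tool_pos: [633.7, -114.9, 143.7]
tcp_rot: [3.141, 0.007, -0.295]
contact_force: [-0.6, -1.0, 0.2]
grip_width: 0.5
finger_force: 0.0
```

Call:
{"op": "step_arm", "data": {"targets": [0,-0.15,0,0,0,0,0,0,-0.25,0,0,0,0,0,0,-0.35,0,0,0,0,0,0,-0.42,0,-0.01,0,0,0,0,-0.5,0,-0.02,0,0,0,0,-0.57,0,-0.04,0,0,0,0,-0.65,0,-0.06,0,0,0,0,-0.65,0,-0.06,0,0,0]}}

```text
time: 3.22
tool_pos: [573.4, -95.3, 153.0]
tcp_rot: [3.142, 0.0, -0.296]
contact_force: [-0.0, -0.5, -0.1]
grip_width: 0.6
finger_force: 0.0
```

Run:
```python
from h import *
p,d=bot.capture('scene');q,_=bot.capture('top')
a=cv2.resize(p[140:260,180:320],(560,480));b=cv2.resize(q[120:230,230:330],(240*2,528))[:480]
cv2.imwrite('pics/c.png',np.hstack([a,b[:,:240]*1])if 0 else cv2.resize(np.hstack([a,b]),(790,364)))
```

```text
(no output)
```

View pics/c.png

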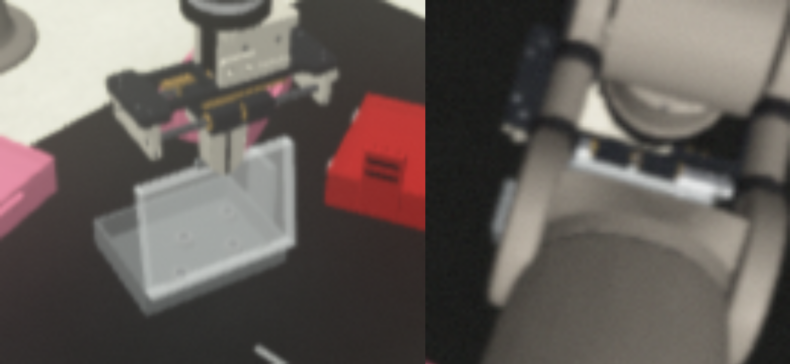

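Run:
```python
from h import *
c=bot.camera_info('scene');s=790/1040*4
C=np.array([510.1,-75.8,0]);ex=np.array([.9566,-.2914,0]);ey=np.array([.2914,.9566,0]);ez=np.array([0,0,1.])
def pr(P):
    q=c['camera_from_world'][:3]@np.r_[P,1];u=[c['fx']*q[0]/q[2]+c['cx'],c['fy']*q[1]/q[2]+c['cy']];return ((u[0]-180)*s,(u[1]-140)*364/480*4)
print('tip',pr(np.array([573.4,-95.3,128])))
for t in(1.1,1.2,1.3,1.4,1.5,1.6,1.77):
    o=C+ex*60+ez*32+120*(-np.cos(t)*ex+np.sin(t)*ez)+15*(np.sin(t)*ex+np.cos(t)*ez)
    print(t,[np.round(pr(o+ey*k)) for k in(-80,0,80)])
```

```text
tip (np.float64(219.1907777502402), np.float64(191.68865336158285))
1.1 [array([118., 174.]), array([195., 149.]), array([267., 125.])]
1.2 [array([123., 178.]), array([201., 153.]), array([273., 129.])]
1.3 [array([129., 184.]), array([207., 157.]), array([280., 133.])]
1.4 [array([135., 190.]), array([213., 164.]), array([287., 139.])]
1.5 [array([141., 198.]), array([220., 171.]), array([294., 146.])]
1.6 [array([147., 207.]), array([227., 179.]), array([301., 154.])]
1.77 [array([158., 224.]), array([238., 196.]), array([312., 169.])]
```

Call:
{"op": "step_arm", "data": {"targets": [0,-0.08,0,-0.02,0,0,0,0,-0.16,0,-0.02,0,0,0,0,-0.23,0,-0.01,0,0,0,0,-0.3,0,0.02,0,0,0,0,-0.37,0,0.05,0,0,0,0,-0.44,0,0.08,0,0,0,0,-0.51,0,0.12,0,0,0,0,-0.57,0,0.17,0,0,0,0,-0.63,0,0.22,0,0,0,0,-0.68,0,0.27,0,0,0,0,-0.73,0,0.32,0,0,0,0,-0.78,0,0.38,0,0,0,0,-0.82,0,0.44,0,0,0,0,-0.87,0,0.53,0,0,0,0,-0.91,0,0.62,0,0,0,0,-0.94,0,0.71,0,0,0,0,-0.94,0,0.71,0,0,0]}}

```text
time: 5.45
tool_pos: [483.5, -67.9, 81.0]
tcp_rot: [3.142, 0.001, -0.297]
contact_force: [0.2, 0.7, 0.6]
grip_width: 0.1
finger_force: 0.0
```

Tip at about z 56; press on down gently.

Call:
{"op": "step_arm", "data": {"targets": [0,0,0,0.03,0,0,0,0,0,0,0.06,0,0,0,0,0,0,0.08,0,0,0,0,0,0,0.09,0,0,0,0,0,0,0.1,0,0,0,0,0,0,0.1,0,0,0]}}

```text
time: 6.2
tool_pos: [484.1, -68.1, 71.8]
tcp_rot: [3.142, -0.0, -0.297]
contact_force: [-0.8, -0.4, 0.5]
grip_width: 0.6
finger_force: 0.0
```

Call:
{"op": "step_arm", "data": {"targets": [0,0,0,0.01,0,0,0,0,0,0,0.02,0,0,0,0,0,0,0.02,0,0,0,0,0,0,0.02,0,0,0]}}

```text
time: 6.7
tool_pos: [484.1, -68.1, 69.8]
tcp_rot: [3.142, -0.0, -0.297]
contact_force: [0.1, 0.7, 0.1]
grip_width: 0.0
finger_force: 0.0
```

Run:
```python
from h import *
p,d=bot.capture('scene')
o=bot.get_obs();w,dw=bot.capture('wrist')
a=cv2.resize(p[170:260,190:310],(480,360),interpolation=cv2.INTER_CUBIC);b=cv2.resize(w,(320,240))
cv2.imwrite('pics/d.png',np.hstack([a,np.vstack([b,np.zeros((120,320,3),np.uint8)])]))
```

```text
(no output)
```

View pics/d.png

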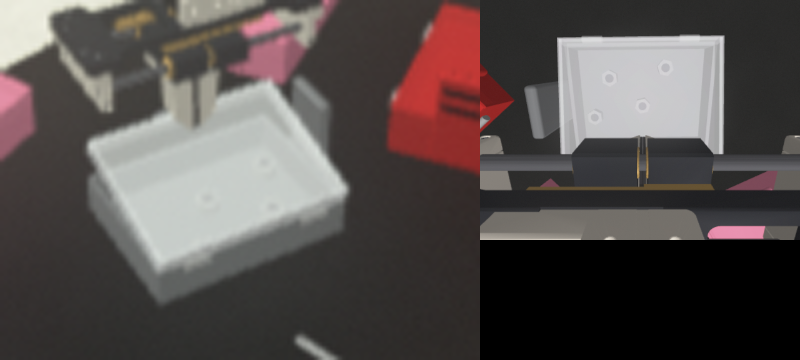

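Run:
```python
from h import *
np.set_printoptions(precision=0,suppress=True,linewidth=180)
d=sum(bot.capture('scene')[1] for _ in range(4))/4
C=np.array([510.1,-75.8]);ex=np.array([.9566,-.2914]);ey=np.array([.2914,.9566])
v,u=np.mgrid[170:260,190:310]
P=unproj('scene',np.c_[u.ravel(),v.ravel(),d[170:260,190:310].ravel()])
L=np.c_[(P[:,:2]-C)@ex,(P[:,:2]-C)@ey,P[:,2]]
for y0 in(-70,-40,-15,15,40,70):
  for x0 in range(-80,90,12):
    m=(abs(L[:,0]-x0)<6)&(abs(L[:,1]-y0)<8)
    print('%d:%s'%(x0,np.percentile(L[m,2],[5,50,95]).astype(int) if m.sum() else '-'),end=' ')
  print('| y',y0)
o=bot.get_obs();print(o['tool_pos'],o['contact_force'])
```

```text
-80:[-1  0  1] -68:[0 0 0] -56:[108 180 181] -44:[ 13  72 181] -32:[ 31  71 181] -20:[ 30  69 181] -8:[ 32  66 181] 4:[ 32 154 181] 16:[31 59 61] 28:[13 56 59] 40:[20 54 56] 52:[ 9 51 53] 64:[13 48 51] 76:[ 0 20 47] 88:[0 0 1] | y -70
-80:- -68:- -56:[151 154 180] -44:[ 72 171 181] -32:[68 71 72] -20:[67 68 69] -8:[ 64  66 181] 4:[ 62 153 180] 16:[58 59 61] 28:[55 57 60] 40:[53 54 56] 52:[50 51 53] 64:[47 49 50] 76:[ 0 16 47] 88:[0 0 1] | y -40
-80:- -68:- -56:[67 67 68] -44:[ 68 167 181] -32:[ 70 104 183] -20:[ 67 101 185] -8:[ 65 164 199] 4:[ 61 162 201] 16:[ 58  60 155] 28:[56 56 58] 40:[53 54 55] 52:[49 51 53] 64:[47 49 50] 76:[ 0 19 47] 88:[0 0 1] | y -15
-80:- -68:- -56:- -44:- -32:[69 69 70] -20:[ 67  94 120] -8:[ 64 162 189] 4:[ 61 160 191] 16:[ 58  60 158] 28:[56 57 58] 40:[53 55 56] 52:[49 51 53] 64:[47 48 50] 76:[ 0 22 47] 88:[  0   0 201] | y 15
-80:- -68:- -56:- -44:[72 73 73] -32:[68 70 72] -20:[66 68 69] -8:[ 64 155 186] 4:[ 61 154 180] 16:[57 59 61] 28:[55 56 58] 40:[52 54 55] 52:[50 51 53] 64:[40 48 50] 76:[ 0 21 47] 88:[0 0 1] | y 40
-80:- -68:- -56:- -44:[71 72 73] -32:[69 70 72] -20:[67 68 69] -8:[64 65 67] 4:[ 61 155 181] 16:[ 58  60 178] 28:[55 56 59] 40:[53 54 55] 52:[50 51 53] 64:[25 49 50] 76:[ 0 17 47] 88:[0 0 1] | y 70
[484. -68.  70.] [1. 1. 0.]
```

Run:
```python
from h import *
c=bot.camera_info('scene')
for P in([484,-68,45],[484,-68,70],[484,-68,95]):
    q=c['camera_from_world'][:3]@np.r_[P,1];print(P,(c['fx']*q[0]/q[2]+c['cx']-190)*4,(c['fy']*q[1]/q[2]+c['cy']-170)*4)
p,d=bot.capture('scene')
print(d[196:206,232:246].astype(int))
np.set_printoptions(precision=0,suppress=True)
for r in range(188,206,3): print(r,unproj('scene',[[u,r,d[r,u]] for u in (234,237,239,242)]).round().tolist())
```

```text
[484, -68, 45] 187.7165662648839 147.3512629611579
[484, -68, 70] 187.4164480008851 122.61993128582628
[484, -68, 95] 187.10772219835314 97.17929292740769
[[1049 1043 1042 1045 1047 1051 1053 1054 1057 1059 1061 1062 1094 1094]
 [1055 1046 1045 1044 1048 1049 1057 1057 1056 1058 1063 1063 1089 1089]
 [1060 1051 1048 1049 1050 1054 1060 1060 1059 1063 1066 1086 1085 1087]
 [1081 1053 1049 1047 1052 1059 1063 1064 1062 1065 1083 1082 1082 1084]
 [1076 1077 1051 1053 1055 1060 1062 1063 1063 1065 1084 1083 1084 1079]
 [1069 1073 1074 1056 1059 1061 1064 1066 1068 1078 1079 1077 1081 1082]
 [1070 1066 1074 1069 1072 1063 1075 1069 1073 1072 1078 1077 1074 1078]
 [1068 1068 1068 1068 1070 1068 1073 1071 1070 1071 1072 1075 1072 1073]
 [1060 1065 1064 1068 1067 1065 1066 1069 1070 1071 1068 1070 1069 1073]
 [1065 1066 1063 1065 1064 1065 1067 1066 1067 1069 1068    0 1068 1066]]
188 [[511.0, -105.0, 154.0], [515.0, -97.0, 151.0], [516.0, -90.0, 148.0], [497.0, -59.0, 121.0]]
191 [[491.0, -86.0, 121.0], [493.0, -75.0, 117.0], [493.0, -68.0, 113.0], [499.0, -60.0, 112.0]]
194 [[489.0, -85.0, 108.0], [494.0, -77.0, 107.0], [495.0, -70.0, 103.0], [498.0, -60.0, 99.0]]
197 [[490.0, -86.0, 98.0], [494.0, -77.0, 96.0], [495.0, -69.0, 91.0], [498.0, -60.0, 88.0]]
200 [[491.0, -87.0, 87.0], [492.0, -75.0, 82.0], [495.0, -69.0, 80.0], [490.0, -52.0, 67.0]]
203 [[485.0, -81.0, 69.0], [492.0, -75.0, 69.0], [495.0, -70.0, 68.0], [501.0, -63.0, 67.0]]
```

```bash
python3 -c "
from plant import bot
print(bot.tips_ahead,bot.get_obs()['grip_width'],[a for a in dir(bot) if a[0]!='_'])"
```

```text
25.0 0.42334171614025323 ['Unreachable', 'camera_info', 'capture', 'close_job', 'get_obs', 'tips_ahead']
```

Call:
{"op": "step_arm", "data": {"targets": [0,0,0,0.03,0,0,0,0,0,0,0.06,0,0,0,0,0,0,0.09,0,0,0,0,0,0,0.12,0,0,0,0,0,0,0.12,0,0,0]}}

```text
time: 7.68
tool_pos: [483.9, -68.0, 57.5]
tcp_rot: [3.142, 0.0, -0.297]
contact_force: [-0.7, 0.4, 0.4]
grip_width: -0.1
finger_force: 0.0
```

```bash
cat > lid.py <<'E'
from h import *
d=sum(bot.capture('scene')[1] for _ in range(4))/4
C=np.array([510.1,-75.8]);ex=np.array([.9566,-.2914]);ey=np.array([.2914,.9566])
v,u=np.mgrid[170:260,190:310]
P=unproj('scene',np.c_[u.ravel(),v.ravel(),d[170:260,190:310].ravel()])
L=np.c_[(P[:,:2]-C)@ex,(P[:,:2]-C)@ey,P[:,2]]
for y0 in(-60,-30,30,60):
  for x0 in range(-80,90,12):
    m=(abs(L[:,0]-x0)<6)&(abs(L[:,1]-y0)<8)&(L[:,2]<90)
    print('%d:%s'%(x0,int(np.median(L[m,2])) if m.sum() else '-'),end=' ')
  print('| y',y0)
print(d[188:212:2,234:246:4].astype(int).tolist())
for r in range(188,212,3): print(r,unproj('scene',[[u,r,d[r,u]] for u in (234,237,239,242)]).round().tolist())
E
python3 lid.py
```

```text
-80:1 -68:- -56:- -44:60 -32:59 -20:57 -8:56 4:55 16:53 28:52 40:50 52:49 64:48 76:20 88:0 | y -60
-80:- -68:- -56:- -44:60 -32:59 -20:57 -8:56 4:55 16:53 28:52 40:50 52:48 64:47 76:19 88:0 | y -30
-80:- -68:- -56:- -44:59 -32:59 -20:57 -8:56 4:54 16:53 28:52 40:50 52:49 64:48 76:18 88:0 | y 30
-80:- -68:- -56:- -44:60 -32:59 -20:57 -8:56 4:55 16:53 28:51 40:51 52:49 64:47 76:17 88:0 | y 60
[[995, 998, 1014], [995, 1002, 1046], [998, 1006, 1050], [751, 1049, 1055], [1043, 1053, 1061], [1047, 1058, 1065], [1052, 1062, 1069], [1056, 1068, 1089], [1080, 1073, 1084], [1074, 1076, 1076], [1069, 1069, 1072], [1061, 1064, 1064]]
188 [[508.0, -102.0, 150.0], [514.0, -95.0, 150.0], [516.0, -90.0, 148.0], [514.0, -75.0, 139.0]]
191 [[510.0, -104.0, 142.0], [513.0, -95.0, 138.0], [515.0, -89.0, 136.0], [498.0, -59.0, 110.0]]
194 [[654.0, -242.0, 287.0], [493.0, -76.0, 106.0], [494.0, -69.0, 102.0], [498.0, -60.0, 99.0]]
197 [[491.0, -86.0, 99.0], [493.0, -76.0, 94.0], [494.0, -69.0, 91.0], [498.0, -60.0, 88.0]]
200 [[490.0, -86.0, 86.0], [493.0, -76.0, 82.0], [495.0, -69.0, 79.0], [498.0, -60.0, 76.0]]
203 [[489.0, -85.0, 74.0], [493.0, -76.0, 71.0], [493.0, -68.0, 66.0], [493.0, -55.0, 58.0]]
206 [[486.0, -82.0, 58.0], [492.0, -75.0, 57.0], [496.0, -70.0, 57.0], [503.0, -64.0, 57.0]]
209 [[495.0, -91.0, 57.0], [500.0, -83.0, 55.0], [506.0, -80.0, 57.0], [510.0, -72.0, 54.0]]
```

Call:
{"op": "step_arm", "data": {"targets": [0,0,0,-0.05,0,0,0,0,0,0.2,-0.05,0,0,0,0,0,0.4,-0.05,0,0,0,0,0,0.4,0,0,0,0,0,0,0.4,0.04,0,0,0,0,0,0.4,0.07,0,0,0,0,0,0.4,0.09,0,0,0,0,0,0.4,0.1,0,0,0,0,0,0.4,0.1,0,0,0]}}

```text
time: 9.0
tool_pos: [472.4, -106.2, 47.7]
tcp_rot: [3.142, 0.0, -0.296]
contact_force: [0.7, 0.2, 0.3]
grip_width: 0.4
finger_force: 0.0
```

Call:
{"op": "step_arm", "data": {"targets": [0,0,0,0.01,0,0,0,0,0,0,0.01,0,0,0,0,0,0,0.015,0,0,0,0,0,0,0.015,0,0,0]}}

```text
time: 9.5
tool_pos: [472.3, -106.3, 46.3]
tcp_rot: [3.142, 0.0, -0.297]
contact_force: [-0.3, 1.7, -0.1]
grip_width: 0.1
finger_force: 0.0
```

```bash
python3 lid.py | head -4
```

```text
-80:0 -68:- -56:- -44:48 -32:49 -20:64 -8:48 4:47 16:48 28:47 40:47 52:47 64:47 76:20 88:0 | y -60
-80:- -68:- -56:- -44:- -32:- -20:69 -8:48 4:48 16:47 28:47 40:47 52:47 64:46 76:19 88:0 | y -30
-80:- -68:- -56:- -44:48 -32:48 -20:48 -8:48 4:48 16:48 28:47 40:47 52:47 64:47 76:19 88:0 | y 30
-80:- -68:- -56:- -44:48 -32:48 -20:48 -8:48 4:47 16:47 28:47 40:47 52:47 64:46 76:15 88:0 | y 60
```

Call:
{"op": "step_arm", "data": {"targets": [0,0,0,0.01,0,0,0,0,0,0,0.015,0,0,0,0,0,0,0.02,0,0,0,0,0,0,0.02,0,0,0]}}

```text
time: 10.2
tool_pos: [472.3, -106.3, 44.4]
tcp_rot: [3.141, 0.0, -0.297]
contact_force: [-0.4, 0.5, 1.9]
grip_width: 0.3
finger_force: 0.7
```

Call:
{"op": "step_arm", "data": {"targets": [0,0,0,0.01,0,0,0,0,0,0,0.01,0,0,0,0,0,0,0.01,0,0,0]}}

```text
time: 10.58
tool_pos: [472.4, -106.3, 44.1]
tcp_rot: [3.141, -0.0, -0.296]
contact_force: [-3.7, 0.5, 11.4]
grip_width: 0.3
finger_force: 5.3
```

Call:
{"op": "step_arm", "data": {"targets": [0,0,0,-0.1,0,0,0,0,0,0,-0.5,0,0,0,0.7,0,0,-1,0,0,0,0.7,0.27,-0.6,-1,0,0,0,0.7,0.27,-1,-1,0,0,0]}}

```text
time: 11.2
tool_pos: [529.6, -17.8, 144.7]
tcp_rot: [-3.141, -0.004, -0.298]
contact_force: [-0.6, 0.4, -0.1]
grip_width: 25.7
finger_force: 0.0
```

Call:
{"op": "step_arm", "data": {"targets": [0.7,0,-0.25,0,0,0,0,0.7,0,-0.25,0,0,0,0,0.7,0,-0.25,0,0,0,0]}}

```text
time: 11.58
tool_pos: [534.5, 4.8, 143.4]
tcp_rot: [3.141, 0.0, -0.297]
contact_force: [-0.5, -0.3, -0.2]
grip_width: 55.8
finger_force: 0.0
```

Run:
```python
from h import *
o=bot.get_obs();w,dw=bot.capture('wrist');p,d=bot.capture('scene')
np.save('w.npy',dw);np.save('s.npy',d);print(o['tool_pos'],o['tcp_rot'])
a=cv2.resize(p[130:250,200:320],(480,480),interpolation=cv2.INTER_CUBIC);b=cv2.resize(w,(320,240))
cv2.imwrite('pics/e.png',np.hstack([a,np.vstack([b,np.zeros((240,320,3),np.uint8)])]))
v,u=np.mgrid[0:384,0:512];P=wrist(np.c_[u.ravel(),v.ravel(),dw.ravel()],o).reshape(384,512,3)
np.set_printoptions(precision=0,suppress=True)
for r in range(40,384,30): print(r,[tuple(P[r,c].round().astype(int)) for c in range(60,500,50)])
```

```text
[534.52460989   4.75032299 143.35945712] [ 3.14115705e+00  3.55650286e-05 -2.96549927e-01]
40 [(np.int64(722), np.int64(150), np.int64(-1)), (np.int64(708), np.int64(103), np.int64(-1)), (np.int64(694), np.int64(57), np.int64(0)), (np.int64(680), np.int64(10), np.int64(-1)), (np.int64(666), np.int64(-36), np.int64(0)), (np.int64(652), np.int64(-83), np.int64(0)), (np.int64(637), np.int64(-129), np.int64(0)), (np.int64(623), np.int64(-176), np.int64(-1)), (np.int64(609), np.int64(-222), np.int64(0))]
70 [(np.int64(697), np.int64(161), np.int64(1)), (np.int64(683), np.int64(114), np.int64(1)), (np.int64(669), np.int64(67), np.int64(-1)), (np.int64(654), np.int64(19), np.int64(-1)), (np.int64(640), np.int64(-28), np.int64(-1)), (np.int64(625), np.int64(-76), np.int64(-1)), (np.int64(611), np.int64(-123), np.int64(0)), (np.int64(596), np.int64(-171), np.int64(1)), (np.int64(582), np.int64(-220), np.int64(-1))]
100 [(np.int64(661), np.int64(146), np.int64(47)), (np.int64(654), np.int64(118), np.int64(18)), (np.int64(642), np.int64(78), np.int64(0)), (np.int64(627), np.int64(29), np.int64(
[... 3307 characters left out ...]
(np.int64(561), np.int64(7), np.int64(256)), (np.int64(558), np.int64(-3), np.int64(255)), (np.int64(557), np.int64(-13), np.int64(257)), (np.int64(551), np.int64(-23), np.int64(254)), (np.int64(548), np.int64(-33), np.int64(254)), (np.int64(545), np.int64(-43), np.int64(255))]
370 [(np.int64(568), np.int64(33), np.int64(261)), (np.int64(567), np.int64(23), np.int64(263)), (np.int64(563), np.int64(15), np.int64(262)), (np.int64(562), np.int64(5), np.int64(263)), (np.int64(558), np.int64(-3), np.int64(262)), (np.int64(555), np.int64(-12), np.int64(262)), (np.int64(543), np.int64(-21), np.int64(254)), (np.int64(516), np.int64(-38), np.int64(235)), (np.int64(485), np.int64(-63), np.int64(215))]
```

View pics/e.png

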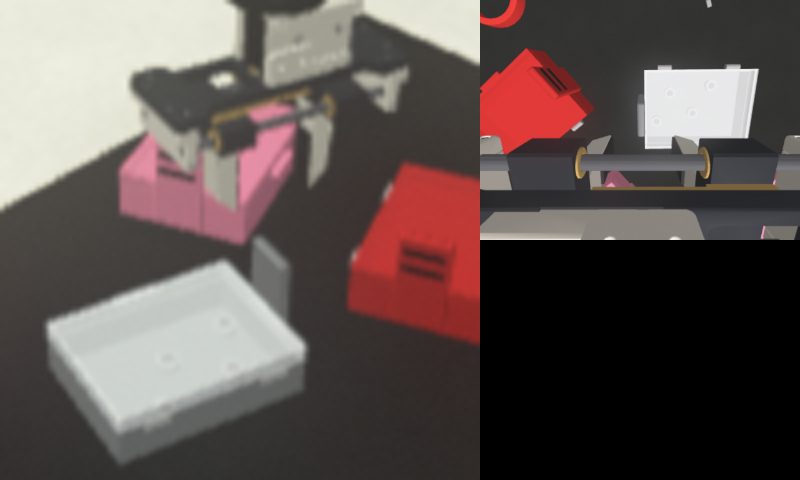

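Call:
{"op": "step_arm", "data": {"targets": [0.7,0,0,0.3,0,0,0,0.7,0,0,0.6,0,0,0,0.7,0,0,0.8,0,0,0,0.7,0,0,0.9,0,0,0,0.7,0,0,0.9,0,0,0]}}

```text
time: 12.3
tool_pos: [534.5, 4.8, 53.1]
tcp_rot: [3.141, 0.001, -0.297]
contact_force: [0.5, -0.3, 0.5]
grip_width: 64.2
finger_force: 0.0
```

Call:
{"op": "step_arm", "data": {"targets": [0,0,0,0,0,0,0,0,0,0,0,0,0,0,0,0,0,0,0,0,0,0,0,0,0,0,0,0,0,0,0,0,0,0,0,0,0,0,0,0,0,0,0,0,0,0,0,0,0,0,0,0,0,0,0,0]}}

```text
time: 13.3
tool_pos: [534.7, 5.4, 53.3]
tcp_rot: [-3.142, -0.0, -0.297]
contact_force: [0.6, 1.0, -0.1]
grip_width: 9.8
finger_force: 30.0
```

Call:
{"op": "step_arm", "data": {"targets": [0,0,0,-0.05,0,0,0,0,0,0,-0.15,0,0,0,0,0,0,-0.3,0,0,0,0,0,0,-0.45,0,0,0,0,0,0,-0.6,0,0,0,0,0,0,-0.75,0,0,0,0,0,0,-0.9,0,0,0,0,0,0,-1,0,0,0,0,0,0,-1,0,0,0]}}

```text
time: 14.42
tool_pos: [535.2, 5.3, 154.1]
tcp_rot: [-3.141, -0.002, -0.297]
contact_force: [0.2, -0.3, -3.6]
grip_width: 9.9
finger_force: 30.0
```

Call:
{"op": "step_arm", "data": {"targets": [0,0,0,-0.1,0,0,0,0,0,0,-0.25,0,0,0,0,0,0,-0.4,0,0,0,0,0,0,-0.55,0,0,0,0,0,0,-0.7,0,0,0,0,0,0,-0.85,0,0,0,0,0,0,-0.95,0,0,0,0,0,0,-1,0,0,0,0,0,0,-1,0,0,0]}}

```text
time: 15.55
tool_pos: [534.7, 5.3, 253.4]
tcp_rot: [3.142, -0.0, -0.297]
contact_force: [0.8, -1.0, -3.9]
grip_width: 10.1
finger_force: 30.0
```

Call:
{"op": "step_arm", "data": {"targets": [0,0,0,0,0.03,0.03,0,0,0,0,0,0.08,0.08,0,0,0,0,0,0.13,0.13,0,0,0,0,0,0.18,0.18,0,0,0,0,0,0.23,0.23,0,0,0,0,0,0.28,0.28,0,0,0,0,0,0.33,0.33,0,0,0,0,0,0.38,0.38,0,0,0,0,0,0.43,0.43,0,0,0,0,0,0.48,0.48,0,0,0,0,0,0.53,0.53,0,0,0,0,0,0.57,0.57,0,0,0,0,0,0.57,0.57,0,0,0,0,0,0.57,0.57,0,0,0,0,0,0.57,0.57,0,0,0,0,0,0.57,0.57,0]}}

```text
time: 17.55
tool_pos: [534.9, 5.5, 253.4]
tcp_rot: [-2.663, -0.432, -0.403]
contact_force: [0.6, -0.4, -3.2]
grip_width: 9.8
finger_force: 30.0
```

Run:
```python
from h import *
p,d=bot.capture('scene');q,_=bot.capture('top');w,_=bot.capture('wrist')
a=cv2.resize(p[100:250,170:330],(512,480),interpolation=cv2.INTER_CUBIC)
b=cv2.resize(w[60:260,200:480],(280,200));c=cv2.resize(q[120:260,220:360],(280,280))
cv2.imwrite('pics/f.png',np.hstack([a,np.vstack([b,c])]))
```

```text
(no output)
```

View pics/f.png

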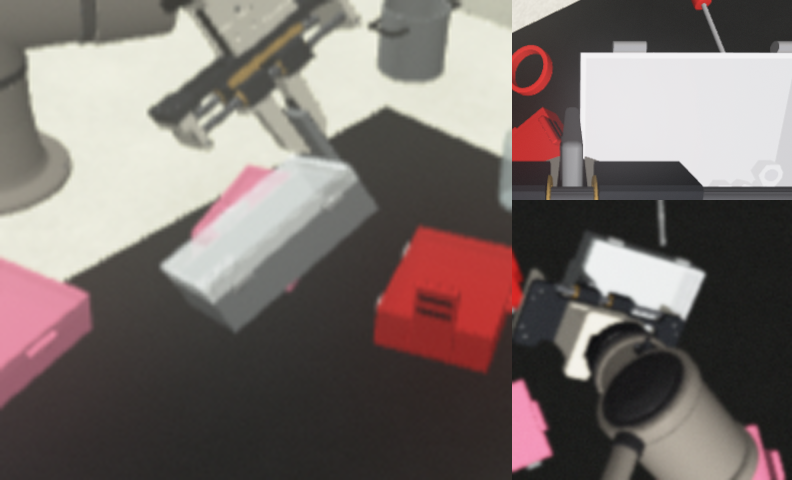

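Run:
```python
from h import *
w,_=bot.capture('wrist');a=w[90:200,260:512]
cv2.imwrite('pics/g.png',cv2.resize(cv2.convertScaleAbs(a,alpha=1),(756,330),interpolation=cv2.INTER_CUBIC))
```

```text
(no output)
```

View pics/g.png

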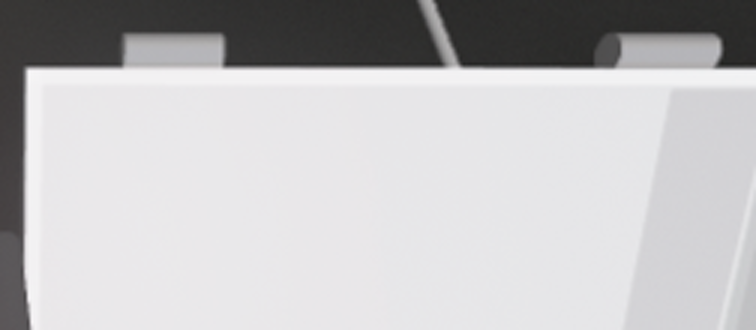

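Run:
```python
from h import *
c=bot.camera_info('wrist');H=c['hand_eye'];Hi=np.linalg.inv(H)
def toC(u,v,z=9):
    r=H[:3,:3]@np.array([(u-c['cx'])/c['fx'],(v-c['cy'])/c['fy'],1]);o=H[:3,3];k=(53.3-z-o[2])/r[2];t=o+k*r;return t[0],85-t[1]
for uv in [(456,233),(403,241),(415,241),(428,241)]:print(uv,np.round(toC(*uv)),'dist',np.hypot(*(np.array(toC(*uv))-[-56,-76])))
q=Hi@np.array([-56,161,44.3,1]);print('corner px',c['fx']*q[0]/q[2]+c['cx'],c['fy']*q[1]/q[2]+c['cy'])
w,_=bot.capture('wrist');cv2.imwrite('pics/h.png',cv2.resize(cv2.convertScaleAbs(w[210:262,352:512],alpha=1.6,beta=-140),(800,260),interpolation=cv2.INTER_CUBIC))
```

```text
(456, 233) [-21. -69.] dist 35.22877636188095
(403, 241) [-28. -29.] dist 54.77653347410505
(415, 241) [-28. -38.] dist 46.85412369096714
(428, 241) [-28. -48.] dist 39.06030378941746
corner px 456.34968610753776 272.17713604440104
```

View pics/h.png

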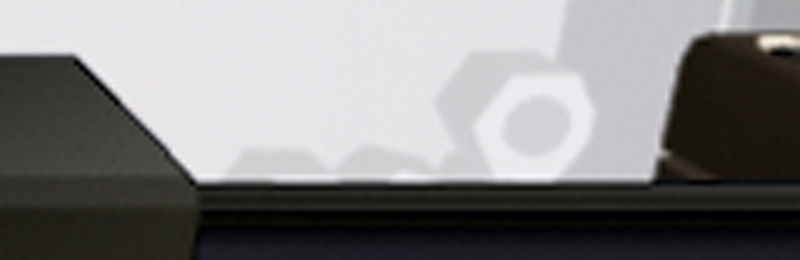

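Call:
{"op": "step_arm", "data": {"targets": [0,0,0,0,0.03,0,0,0,0,0,0,0.06,0,0,0,0,0,0,0.08,0,0,0,0,0,0,0.08,0,0,0,0,0,0,0.08,0,0,0,0,0,0,0.08,0,0,0,0,0,0,0.08,0,0,0,0,0,0,0.08,0,0]}}

```text
time: 18.8
tool_pos: [534.7, 5.4, 253.3]
tcp_rot: [-2.6, -0.432, -0.403]
contact_force: [-0.0, -0.1, -4.2]
grip_width: 10.4
finger_force: 30.0
```

Run:
```python
from h import *
c=bot.camera_info('wrist');H=c['hand_eye']
for u,v in [(460,235),(418,255),(439,255),(434,246)]:
    r=H[:3,:3]@np.array([(u-c['cx'])/c['fx'],(v-c['cy'])/c['fy'],1]);o=H[:3,3];t=o+(53.3-9-o[2])/r[2]*r
    p=np.array([t[0],85-t[1]]);print(p.round(),np.linalg.norm(p-[-56,-76]).round())
w,_=bot.capture('wrist');g=cv2.cvtColor(w,cv2.COLOR_BGR2GRAY)
print(g[240,392:480:2]);o=bot.get_obs();print(o['tool_pos'],o['tcp_rot'],o['dq'],o['finger_force'],o['time'])
```

```text
[-23. -73.] 33.0
[-41. -42.] 37.0
[-41. -59.] 23.0
[-33. -54.] 32.0
[231 231 231 231 223 220 221 221 220 220 221 227 230 230 230 225 218 217
 219 221 224 228 230 230 230 223 219 218 224 234 235 232 223 219 221 230
 234 235 218 213 213 214 212 212]
[534.73335998   5.3751188  253.33964928] [-2.60017556 -0.43175326 -0.40334375] [-1.02408803e-03 -2.31424674e-03 -4.64676686e-04  1.41365926e-03
  6.54967610e-04 -6.64055131e-05] 30.007174909114838 18.85
```

```bash
python3 -c "
from plant import bot
print(bot.close_job())"
```

```text
the job is handed in; nothing more can be done
None
```

I handed the job in at 18.9 s with the lid shut and the case held still, about 250 mm up and tilted roughly 38° towards the front free-end corner. The wrist camera puts all four nuts within about 50 mm of that corner (limit 62 mm), though three were partly hidden and placed from their shadows, and no verdict came back.

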